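Swap the parts dishes in the club-fitting bench fence

TASK

First clear the single carton off the bench by stacking it squarely on top of the column of cartons, edges lined up. Then swap the two steel dishes, so that each ends centred in the bay where the other one stood; slide them along the bench, never lifting or tipping them, and leave everything else where it is.

Things in the scene. Friction and masses are not known exactly. Their poses are not given: they have to be found in the camera images.
- wide_dish: low round open steel dish, outer diameter 120 mm, 26 mm high, wall 3 mm and nearly vertical (inner diameter 112 mm at the floor, 114 at the rim), floor 4 mm thick, empty, about 0.3 kg; slides on the bench; stands in one of the two bays of the fence; origin at the centre of its underside
- deep_dish: deeper, narrower round open steel dish, outer diameter 92 mm, 40 mm high, wall 3 mm and nearly vertical (inner diameter 84 mm at the floor, 86 at the rim), floor 4 mm thick, empty, about 0.3 kg; slides on the bench; stands in the other bay; origin at the centre of its underside
- fence: fixed aluminium fence, an E seen from above, 30 mm high, walls 6 mm, forming two bays open to the robot; x points into the bays, y towards the left bay; origin midway between the bay centres. Its back wall's inner face is at x = 66 mm; three fins (at y = -146, 0 and 146 mm) run from it to x = -55 mm, so each bay is 140 mm wide. The bench runs through without a step
- bay_left (a point): centre, at bench level, of the fence's bay on the robot's left (y = 73 mm in the fence's frame, same axes); a flat grey 60 mm disc marks it
- bay_right (a point): centre of the bay on the robot's right (y = -73 mm in the fence's frame), marked likewise
- stray_carton: closed cardboard carton, 90 (its x) x 60 (its y) x 35 mm high, 0.25 kg; origin at the centre of its underside, z up. Stands alone on the bench in front of one end of the fence, about 155 mm nearer the robot than the bay centres and 235 mm to one side (left or right) of the fence's middle; once it is gone this is the free room on the bench
- mid_carton: closed cardboard carton, 90 (its x) x 60 (its y) x 35 mm high, 0.25 kg; origin at the centre of its underside, z up. Stands squarely on base_carton and is at first the top of the column, its upper face 70 mm above the bench
- base_carton: closed cardboard carton, 90 (its x) x 60 (its y) x 35 mm high, 0.25 kg; origin at the centre of its underside, z up. Bottom of the column, on the bench beside the left or right end of the fence
- club_head: bystander, loose, to be left alone: steel iron-type golf club head lying flat, about 85 x 80 x 22 mm, in front of the other end of the fence from the stray carton; origin near its middle, underneath
- bottle: bystander, loose, to be left alone: upright white solvent bottle, diameter 54, 100 mm high, beside the other end of the fence from the column; origin under its centre
- jar: bystander, loose, to be left alone: small glass jar with steel lid, diameter 36, 42 mm high, close behind the back wall of the fence, near its middle; origin under its centre
- tape_roll: bystander, loose, to be left alone: roll of tape, diameter 90, 24 mm high, behind the fence; origin under its centre
- sanding_block: bystander, loose, to be left alone: cork block 70 x 40 x 30 mm behind the fence; origin under its centre
- grip: bystander, loose, to be left alone: black rubber club grip, 250 mm long and up to 28 mm thick, lying far to the left; origin under its middle, its x along its length

How it is judged (in metres and radians):
On the way, in this order (a step that is already met when the one before it is completed fails the run):
1. the single carton rests squarely on the column, let go (horizontal distance between stray_carton and mid_carton below 0.012 m and z of stray_carton in the frame of mid_carton between 0.031 and 0.039 m and angle between the x axis of stray_carton and the x axis of mid_carton, either way round below 0.15 rad and angle between stray_carton's own z axis and vertical below 0.1 rad and linear speed of stray_carton below 0.03 m/s and contact force between stray_carton and the fingers below 0.1 N), for 0.2 s.
2. the two dishes have changed bays and rest centred there (((horizontal distance between wide_dish and bay_left below 0.015 m and horizontal distance between deep_dish and bay_right below 0.015 m) or (horizontal distance between wide_dish and bay_right below 0.015 m and horizontal distance between deep_dish and bay_left below 0.015 m)) and distance of each of wide_dish, deep_dish from where it was at the start of the episode above 0.09 m and height (world z) of each of wide_dish, deep_dish below 0.006 m and angle between each of wide_dish, deep_dish's own z axis and vertical below 0.08 rad and linear speed of each of wide_dish, deep_dish below 0.02 m/s and contact force between each of wide_dish, deep_dish and the fingers below 0.1 N), for 0.2 s.
At the end, for the whole second after the job is handed in: The single carton lies flat on the second carton of the column, centred within 12 mm and lined up within about 8 degrees; each dish stands flat in the bay where the other began, its centre within 15 mm of the bay's centre; all at rest and let go (all of step 1 and all of step 2); the robot touches nothing.
It fails at once if the club head, bottle or jar is shifted by more than 20 mm (distance of any of club_head, bottle, jar from where it was at the start of the episode above 0.02 m).
It fails at once if the tape roll, sanding block or rubber grip is shifted by more than 20 mm (distance of any of tape_roll, sanding_block, grip from where it was at the start of the episode above 0.02 m).
It fails at once if one of the column's first two cartons is shifted by more than 20 mm (distance of any of base_carton, mid_carton from where it was at the start of the episode above 0.02 m).
It fails at once if the wide dish is lifted off the bench (more than 12 mm) or tipped (more than about 14 degrees) (height (world z) of wide_dish above 0.012 m or angle between wide_dish's own z axis and vertical above 0.25 rad).
It fails at once if the deep dish is lifted off the bench (more than 12 mm) or tipped (more than about 14 degrees) (height (world z) of deep_dish above 0.012 m or angle between deep_dish's own z axis and vertical above 0.25 rad).
It also fails if it takes over 72 s, if anything falls off the work surface, if the arm or the gripper's body presses on something with over 40 N, if the wrist force passes 120 N, or if a joint passes its speed limit or range.

ROBOT

A 6-joint arm with a two-finger parallel gripper is mounted at the origin on the work surface. World frame = base frame: x ahead of the robot, y to its left, z up, the work surface at z = 0. Lengths are in mm, angles in rad, forces in N, time in s.
With the tool pointing down it reaches from about 400 to 925 mm from the base axis. Payload 12.5 kg.
Tool frame: the origin (TCP) lies midway between the tips of the shut fingers; the grasp point (between the pads) lies 19 mm behind it; z points along the fingers, y is the line along which they close (so a half turn about z gives the same grasp; the last joint's range is limited). The gripper opens to 95 mm and grips with 3 to 60 N. Pads are 20 mm wide; open, the fingers measure 119 mm over their backs; the gripper's body (75 mm by 180 mm) begins 59 mm behind the grasp point.
Start: joints at [1.072, 0.491, 1.559, -0, 1.092, -0.106], TCP at [239.222, 577.429, 177.661] pointing down, gripper open.
Joint ranges: [-3.1, 3.1], [-0.84, 2.19], [0.05, 2.79], [-1.13, 4.28], [0.06, 2.93], [-2.69, 2.69]. Speed limits (rad/s): [2.22, 2.22, 2.79, 3.14, 3.14, 3.14].

INTERFACE

Orientations are given as [roll, pitch, yaw] about the fixed x, y, z axes, in that order (R = Rz(yaw) Ry(pitch) Rx(roll)).
In Python, from cell import env gives the robot as it stands.
- The arm moves only by the tool carry_out, never from a script. Its argument "series" is a list of rows, each a list of 4 numbers: the shift along the world's x, y, z normalised to -1 to 1, where 1 is 5 cm, then the turn about the world's z normalised to -1 to 1, where 1 is 6 degrees. In form: [[x, y, z, turn], ...]. A call has exactly 5 rows; each row shifts and turns the commanded pose from where the row before left it; what a row does not reach is not made up. A row lasts 1/10 s, in which the tool goes at most 50 mm and 8.59 degrees, less where a joint would pass 70% of its speed; a pose out of reach is approached as far as the arm can. A call with a number of a shift or a turn outside -1 to 1 is refused whole. A call with a gripper value outside its range is refused whole. "fingers" is the closure, from -1 (fully open) to 1 (shut), set as the call begins (left out, the last holds). The fingers move at their own pace and stop on an object; the grip force is fixed at half the most. Time passes only in rows, so rows that do not move let the fingers close, or fill a call up. It gives the time, the measured TCP pose, the force, the opening and the grip force at its end, in the units of the state.
- env.state(): the state, without advancing time (a new reading comes with each control period).
- env.read_camera(name): name is "scene" or "top" or "wrist"; returns the picture (400x640x3 uint8, red, green, blue); there is no depth.
- env.calibration(name): a dict with "K" (3x3 intrinsics, pixels), "pose" (4x4, takes a point from camera to world coordinates). Camera axes: x right, y down, z forward; pixel columns grow to the right and rows downward; lengths in mm; the calibration is good to about 2 mm. A picture is of the moment at which its call begins: read the wrist's pose just before it. calibration takes no time and is no camera call; for the wrist camera it gives the pose at the moment of the call.
- env.job_done(): hands the job in; it is judged then, once.
Trained networks look in the newest picture that a camera, given by its name, has taken for a name from the list of things; names that differ only in an ending like _2 or _b are one class to them, and where a whole thing is asked for, a point or a joint stands for the part that bears it (a point fixed in the world has none). Each returns a list of dicts, best first, with "conf" (0 to 1); they miss things now and then, are a little off and sometimes report something else, mostly with a low value. They report only what shows in the picture. A call takes as long as a camera call.
- env.look_for(camera, label): "position" ([row, column] as shares, 0 to 1, of the picture: columns of its width, rows of its height, amid what is visible of it).
The state is a dict: "t": time; "joints": joint angles; "qvel": joint speeds; "tau": joint torques, N m; "eef_pos": TCP position; "tcp_rot": TCP orientation; "ft_force": force on the tool from outside, world axes, zero at the start; "moment": the same for the moment, N m; "opening": opening from 0.0 (shut) to 1.0 (fully open); "grip_force": force on a finger pad.
Only numpy, scipy, OpenCV 4.12 (cv2) and the standard library are available. Lean on these libraries where they do the work, as an engineer would, in place of code of your own. Each camera call takes 0.05 s, during which the arm holds its last target. There are 200 camera calls.

## Working session

There is one attempt and no reset: what is moved stays moved. The work goes in short steps, Python scripts to look and compute and a tool call to move; the robot and the scene stay as the last step left them, time stands still between calls to the robot, and variables do not carry over. Pictures are saved under pics/ and viewed, at most 10 in all, crops included, and the job is handed in when it is done.

Besides the shell and the picture viewer there is one more tool, called after ">>>" as name(argument=value, ...), one argument or row to a line, values as JSON. carry_out: Moves the arm, as the interface text tells. Its arguments: {"type":"object","properties":{"series":{"type":"array","items":{"type":"array","items":{"type":"number","minimum":-1,"maximum":1}}},"fingers":{"type":"number"}},"required":["series"]}

```bash
mkdir -p pics; ls; cat > h.py <<'E'
import numpy as np, cv2
from cell import env
def ray(c,uv,cal=None):
    cal=cal or env.calibration(c);K=np.array(cal['K']);T=np.array(cal['pose'])
    d=T[:3,:3]@np.linalg.solve(K,[uv[0],uv[1],1]);return T[:3,3],d
def at(c,uv,z,cal=None):
    o,d=ray(c,uv,cal);return o+d*(z-o[2])/d[2]
def save(c,n):
    im=env.read_camera(c);cv2.imwrite(f'pics/{n}.png',im[:,:,::-1]);return im
def tri(r1,r2):
    (o1,d1),(o2,d2)=r1,r2
    s=np.linalg.lstsq(np.c_[d1,-d2],o2-o1,rcond=None)[0]
    a,b=o1+d1*s[0],o2+d2*s[1];return (a+b)/2,np.linalg.norm(a-b)
E
python3 - <<'E'
from h import *
np.set_printoptions(precision=1,suppress=True)
for c in('top','scene'): save(c,c+'0')
s=env.state();print(s['t'],s['eef_pos'],s['tcp_rot'],s['opening'])
for c in('top','scene'): print(c,np.array(env.calibration(c)['pose']),env.calibration(c)['K'])
for n in['wide_dish','deep_dish','stray_carton','bay_left','bay_right','fence','club_head','bottle','jar']:
    R={}
    for c in('top','scene'):
        r=env.look_for(c,n)
        R[c]=[(round(q['conf'],2),round(q['position'][1]*640,1),round(q['position'][0]*400,1)) for q in r[:3]]
    print(n,R)
E
```

```text
pics
0.1 [239.1 577.2 177.1] [-3.1 -0.   2.7] 0.9992114998947702
top [[  -0.    -1.     0.2  412.6]
 [  -1.     0.    -0.   122.3]
 [   0.    -0.2   -1.  1067.5]
 [   0.     0.     0.     1. ]] [[411.9   0.  318.3]
 [  0.  411.9 193.3]
 [  0.    0.    1. ]]
scene [[ -0.7   0.5  -0.4 976.9]
 [  0.7   0.6  -0.4 525.7]
 [  0.   -0.6  -0.8 748.5]
 [  0.    0.    0.    1. ]] [[380.3   0.  308.9]
 [  0.  380.3 197.8]
 [  0.    0.    1. ]]
wide_dish {'top': [(0.72, 342.1, 189.8)], 'scene': [(0.91, 272.8, 196.2)]}
deep_dish {'top': [(0.97, 402.6, 185.4), (0.58, 374.0, 163.1), (0.46, 274.3, 203.0)], 'scene': [(0.77, 233.9, 167.0)]}
stray_carton {'top': [(0.89, 289.3, 253.4)], 'scene': [(0.65, 357.7, 191.3)]}
bay_left {'top': [(0.74, 376.1, 163.7)], 'scene': [(0.88, 244.5, 193.1), (0.4, 231.1, 249.9)]}
bay_right {'top': [(0.67, 376.8, 161.9), (0.44, 374.0, 148.6), (0.35, 276.1, 202.4)], 'scene': [(0.59, 241.6, 191.5)]}
fence {'top': [(0.91, 374.1, 163.7)], 'scene': [(0.6, 246.0, 190.1)]}
club_head {'top': [(0.86, 470.7, 242.8)], 'scene': [(0.82, 237.1, 114.7)]}
bottle {'top': [(0.59, 275.6, 203.9)], 'scene': [(0.75, 329.7, 224.3), (0.58, 274.0, 193.9)]}
jar {'top': [(0.6, 373.8, 149.7)], 'scene': [(0.79, 216.5, 202.1)]}
```

```bash
python3 - <<'E'
import cv2
a=cv2.imread('pics/top0.png');cv2.imwrite('pics/top0c.png',cv2.resize(a[90:290,220:500],None,fx=2.85,fy=2.85,interpolation=cv2.INTER_CUBIC))
E
```

```text
(no output)
```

View pics/top0c.png

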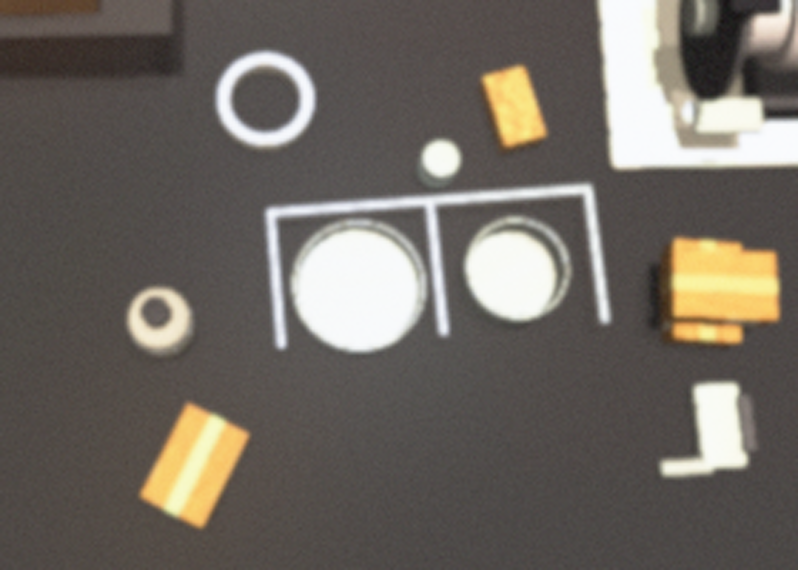

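View pics/scene0.png

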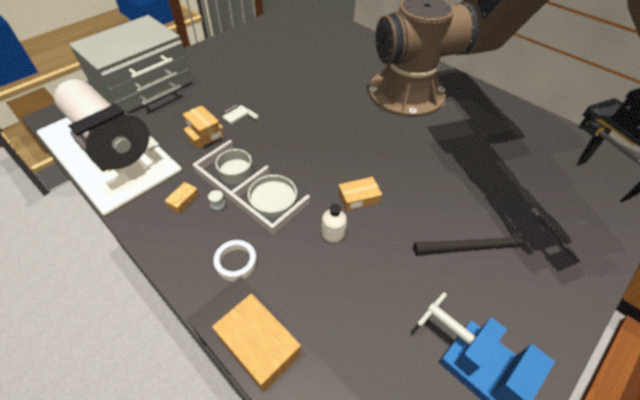

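Top crop: the wide dish is in the left bay (crop 360,286) and the deep dish in the right (515,270). The column is at the right (725,285), the club head in front of it, the stray carton at left front (195,465), and the bottle at left (160,320). Next I turn these pixels into positions.

```bash
python3 - <<'E'
from h import *
np.set_printoptions(precision=1,suppress=True)
f=lambda x,y:(220+x/2.85,90+y/2.85)
P=lambda x,y,z:at('top',f(x,y),z)[:2]
L,M,R=P(281,347,30),P(443,333,30),P(604,321,30);BL,BR,BM=P(270,210,30),P(590,187,30),P(432,200,30)
print('fins',L,M,R,'back',BL,BM,BR,'len',np.linalg.norm(L-R),np.linalg.norm(L-BL))
y=(L-R);y/=np.linalg.norm(y);x=np.array([y[1],-y[0]]);print('yaw',np.degrees(np.arctan2(x[1],x[0])))
b=(BR-BL);print('yaw back',np.degrees(np.arctan2(b[1],b[0]))+90)
o=(L+M+R)/3+x*55;print('org',o,'bays',o+73*y,o-73*y)
print('wide',P(360,286,26),'deep rim',P(517,270,40))
S=[P(*p,35) for p in((190,402),(249,433),(203,528),(140,495))];print('stray',S,np.mean(S,0),[np.linalg.norm(S[i]-S[i-1]) for i in range(4)])
C=[P(*p,70) for p in((671,250),(778,252),(778,320),(668,318))];print('mid',C,np.mean(C,0),[np.linalg.norm(C[i]-C[i-1]) for i in range(4)])
print('bottle',P(160,305,100),'jar',P(441,158,42),'club',P(720,430,15),P(660,470,15))
for n,zz in(('stray_carton',35),('mid_carton',70),('base_carton',35),('deep_dish',40),('wide_dish',26),('jar',42)):
    r=[]
    for c in('top','scene'):
        q=env.look_for(c,n)
        if q:
            q=q[0];uv=(q['position'][1]*640,q['position'][0]*400);r.append(ray(c,uv));print(n,c,q['conf'],np.array(uv))
    if len(r)==2:print(n,*tri(*r))
E
python3 - <<'E'
import cv2
a=cv2.imread('pics/top0.png');cv2.imwrite('pics/col.png',cv2.resize(a[165:220,445:505],None,fx=8,fy=8,interpolation=cv2.INTER_CUBIC))
E
```

```text
fins [552.3 104.8] [561.5 -40.4] [ 568.9 -185.7] back [678.1 111.7] [684.3 -36.4] [ 693.4 -182.1] len 290.9842442957605 126.04723170388544
yaw 3.283297684596888
yaw back 2.9653052379694174
org [615.8 -37.2] bays [611.6  35.6] [ 620.  -110.1]
wide [606.7  32. ] deep rim [ 615.4 -108. ]
stray [array([504.8, 186.1]), array([476.4, 134.9]), array([395.9, 176.2]), array([425.4, 230.3])] [450.6 181.8] [np.float64(90.89890120273733), np.float64(58.565897039637534), np.float64(90.48054050883299), np.float64(61.58359921367291)]
mid [array([ 624.2, -237.2]), array([ 620.3, -330.9]), array([ 560.3, -324.8]), array([ 564.2, -229.5])] [ 592.2 -280.6] [np.float64(60.459408641975834), np.float64(93.84374215961469), np.float64(60.34628514147762), np.float64(95.4593674399126)]
bottle [580.6 206.2] jar [720.3 -44.7] club [ 470.  -287.1] [ 435.9 -230.1]
stray_carton top 0.89 [289.3 253.4]
stray_carton scene 0.65 [357.7 191.3]
stray_carton [451.4 179.1  16.5] 5.323970149037383
mid_carton top 0.89 [470.7 192.4]
mid_carton scene 0.65 [200.1 121.4]
mid_carton [ 594.5 -285.9   45.4] 10.693425018459983
base_carton top 0.69 [464.4 206.2]
base_carton scene 0.84 [199.8 136.9]
base_carton [ 582.8 -309.5  -39.2] 40.68160535771905
deep_dish top 0.97 [402.6 185.4]
deep_dish scene 0.77 [233.9 167. ]
deep_dish [ 619.5 -117.9    5.7] 2.429021230434192
wide_dish top 0.72 [342.1 189.8]
wide_dish scene 0.91 [272.8 196.2]
wide_dish [612.8  39.7  12.6] 5.600901986572385
jar top 0.6 [373.8 149.7]
jar scene 0.79 [216.5 202.1]
jar [721.7 -49.6   4.2] 4.994527567264826
```

View pics/col.png

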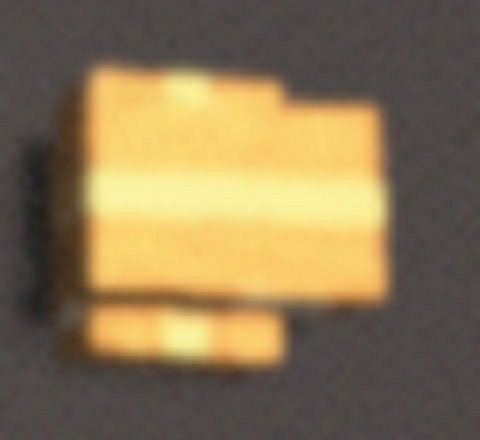

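Crop of the column: the base is turned 90° under the mid carton. The mid carton's top face is centred at crop (238,199), with its long side about along y at yaw ≈ 87.6°. The measured sizes match (291 mm fence, 90x60 carton), so I move above the stray carton.

>>> carry_out(
  series=[
    [0.42,-0.79,0,-0.3],
    [0.42,-0.79,0,-0.2],
    [0.42,-0.79,0,0],
    [0.42,-0.79,0,0],
    [0.42,-0.79,0,0],
  ],
  fingers=-1,
)

```text
t: 2.1
eef_pos: [344.8, 378.4, 177.8]
tcp_rot: [3.141, 0.0, 2.697]
ft_force: [1.5, 0.1, -0.5]
opening: 0.999
grip_force: 0.0
```

>>> carry_out(
  series=[
    [0.42,-0.79,0,0],
    [0.42,-0.79,0,0],
    [0.42,-0.79,0,0],
    [0.42,-0.79,0,0],
    [0.42,-0.79,0,0],
  ],
)

```text
t: 2.6
eef_pos: [449.9, 180.7, 177.9]
tcp_rot: [3.141, 0.0, 2.697]
ft_force: [0.9, 0.2, 0.0]
opening: 0.997
grip_force: 0.0
```

>>> carry_out(
  series=[
    [0,0,0,0],
    [0,0,0,0],
    [0,0,0,0],
    [0,0,0,0],
    [0,0,0,0],
  ],
)

```text
t: 3.1
eef_pos: [448.8, 183.3, 177.7]
tcp_rot: [3.141, 0.0, 2.698]
ft_force: [-0.3, 0.0, -0.5]
opening: 1.0
grip_force: 0.0
```

```bash
python3 - <<'E'
from h import *
np.set_printoptions(precision=1,suppress=True)
cal=env.calibration('wrist');im=save('wrist','w1');s=env.state()
print(s['eef_pos'],np.degrees(s['tcp_rot']));print(np.array(cal['pose']),cal['K'])
q=env.look_for('wrist','stray_carton');print(q)
if q: print(at('wrist',(q[0]['position'][1]*640,q[0]['position'][0]*400),35,cal))
E
```

```text
[448.8 183.2 177.7] [180.   -0.  154.6]
[[  0.4   0.9   0.2 389.4]
 [  0.9  -0.4  -0.1 211.8]
 [ -0.    0.2  -1.  385.5]
 [  0.    0.    0.    1. ]] [[331.2   0.  320.7]
 [  0.  331.2 197.5]
 [  0.    0.    1. ]]
[{'position': [0.4483, 0.4972], 'conf': 0.98}, {'position': [0.7695, 0.4927], 'conf': 0.42}]
[447.7 180.8  35. ]
```

View pics/w1.png

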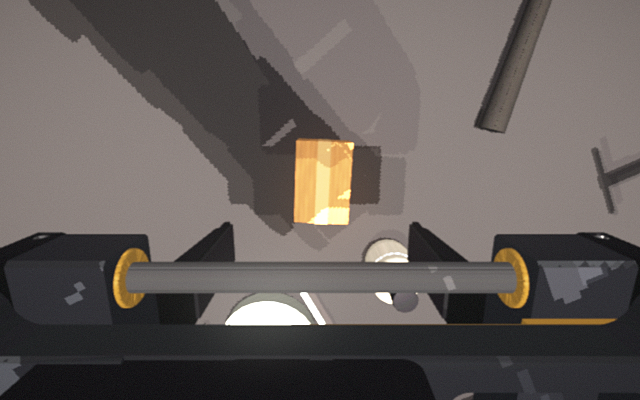

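The wrist picture shows the carton as a box at about (294–354, 139–224), well between the fingers (tips at columns 228 and 415).

```bash
python3 - <<'E'
from h import *
np.set_printoptions(precision=1,suppress=True)
S=np.array([at('wrist',p,35)[:2] for p in((296,139),(354,142),(350,224),(294,224))]);print(S,S.mean(0))
for a,b in((0,3),(1,2)):
    d=S[b]-S[a];print(np.linalg.norm(d),np.degrees(np.arctan2(d[1],d[0])))
print(np.linalg.norm(S[1]-S[0]),np.linalg.norm(S[3]-S[2]))
print('two-view',tri(ray('wrist',(323.5,182)),ray('top',(220+195.5/2.85,90+464.5/2.85))))
E
```

```text
[[399.3 178.1]
 [428.2 231.5]
 [508.5 190.7]
 [481.8 134.5]] [454.4 183.7]
93.32364093566098 -27.847045081081706
90.1609315260144 -26.915246166662897
60.723052119408955 62.24114427828673
two-view (array([451.5, 183.2,  36. ]), np.float64(3.6042935030655534))
```

>>> carry_out(
  series=[
    [0.06,0,-0.8,-0.35],
    [0,0,-0.8,0],
    [0,0,-0.8,0],
    [0,0,-0.6,0],
    [0,0,-0.36,0],
  ],
)

```text
t: 3.7
eef_pos: [451.3, 182.5, 7.5]
tcp_rot: [-3.14, -0.002, 2.66]
ft_force: [0.4, 1.0, 0.8]
opening: 1.001
grip_force: 0.0
```

>>> carry_out(
  series=[
    [0,0,0,0],
    [0,0,0,0],
    [0,0,0,0],
    [0,0,0,0],
    [0,0,0,0],
  ],
  fingers=1,
)

```text
t: 4.2
eef_pos: [452.6, 182.5, 10.5]
tcp_rot: [3.14, 0.001, 2.66]
ft_force: [0.3, 0.7, 0.3]
opening: 0.635
grip_force: 0.0
```

>>> carry_out(
  series=[
    [0,0,0,0],
    [0,0,0,0],
    [0,0,0,0],
    [0,0,0,0],
    [0,0,0,0],
  ],
)

```text
t: 4.7
eef_pos: [452.2, 182.4, 9.6]
tcp_rot: [3.142, -0.0, 2.66]
ft_force: [0.8, -0.0, 0.5]
opening: 0.22
grip_force: 0.0
```

```bash
python3 - <<'E'
from h import *
a=save('scene','s2');b=save('wrist','w2');s=env.state();print(s['opening'],s['grip_force'],s['t'])
cv2.imwrite('pics/m2.png',np.vstack([cv2.resize(a[100:300,200:520],(640,400))[:,:,::-1],b[::2,::2][:, :,::-1].repeat(1,0) if 0 else cv2.resize(b,(640,200))[:,:,::-1]]))
E
```

```text
0.1293738029685931 0.0 4.8
```

View pics/m2.png

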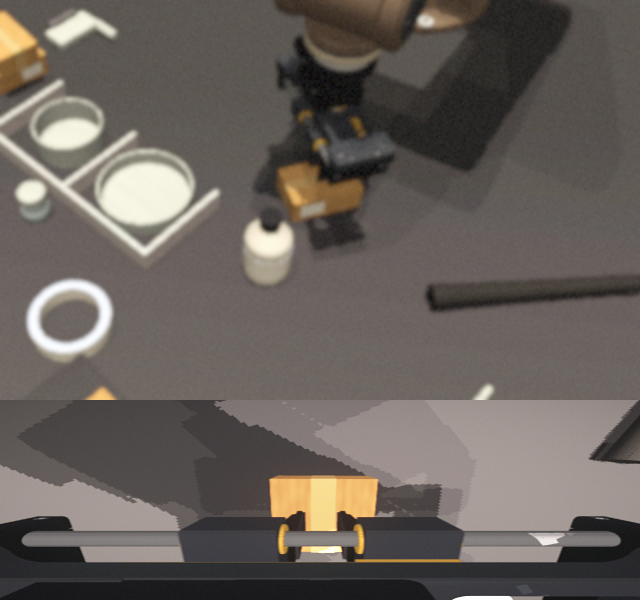

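Combined view: the fingers look shut (lower half, columns 285–360) and the carton, at columns 270–378, is wider than the gap. I check where the carton is now.

```bash
python3 - <<'E'
from h import *
np.set_printoptions(precision=1,suppress=True)
for u in(270,378):print(at('wrist',(u,156),35)[:2])
cal=env.calibration('wrist');T=np.array(cal['pose']);K=np.array(cal['K'])
s=env.state();e=s['eef_pos']
def pr(p):
    q=T[:3,:3].T@(np.array(p)-T[:3,3]);q=K@q;return q[:2]/q[2]
print('tcp px',pr(e),'grasp',pr(np.array(e)+[0,0,19]),s['opening'],s['grip_force'])
R={}
for c in('scene','top'):
    env.read_camera(c);q=env.look_for(c,'stray_carton');print(c,[(x['conf'],x['position'][1]*640,x['position'][0]*400) for x in q[:2]])
b=env.read_camera('wrist');cv2.imwrite('pics/w3.png',b[100:400,160:480,::-1].repeat(2,0).repeat(2,1))
E
```

```text
[399.9 178.5]
[427.4 231.1]
tcp px [320.6 219.4] grasp [320.5 229. ] 0.1293738029685931 0.0
scene [(0.79, 355.072, 196.52), (0.18, 236.416, 114.52)]
top [(0.69, 347.52000000000004, 187.6)]
```

View pics/w3.png

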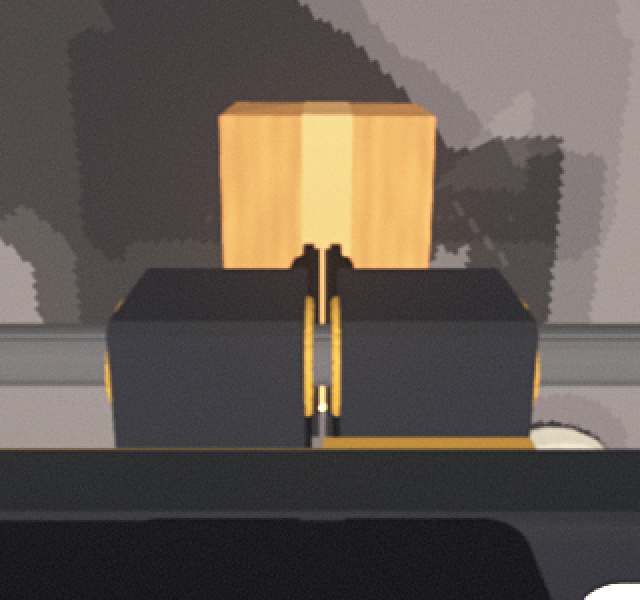

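```bash
python3 - <<'E'
from h import *
s=env.state();e=np.array(s['eef_pos']);print(e,s['opening'],s['joints'],s['t'])
cal=env.calibration('scene');T=np.array(cal['pose']);K=np.array(cal['K'])
a=cv2.imread('pics/s2.png')
c=cv2.resize(a[140:240,300:430],None,fx=6,fy=6,interpolation=cv2.INTER_CUBIC)
for z in(0,19,78):
    q=K@(T[:3,:3].T@(e+[0,0,z]-T[:3,3]));u=q[:2]/q[2];print(z,u)
    cv2.circle(c,tuple(int(v) for v in (u-[300,140])*6),4,(0,0,255),1)
cv2.imwrite('pics/s2c.png',c)
E
```

```text
[452.19981071 182.42405409   9.62384626] 0.005710889503963562 [ 2.47850633e-01  5.58819533e-01  2.04894878e+00  9.85706949e-05
  5.33838989e-01 -8.41219010e-01] 5.05
0 [359.25432006 194.07027708]
19 [360.09234333 189.19628338]
78 [362.86966239 173.04322876]
```

View pics/s2c.png

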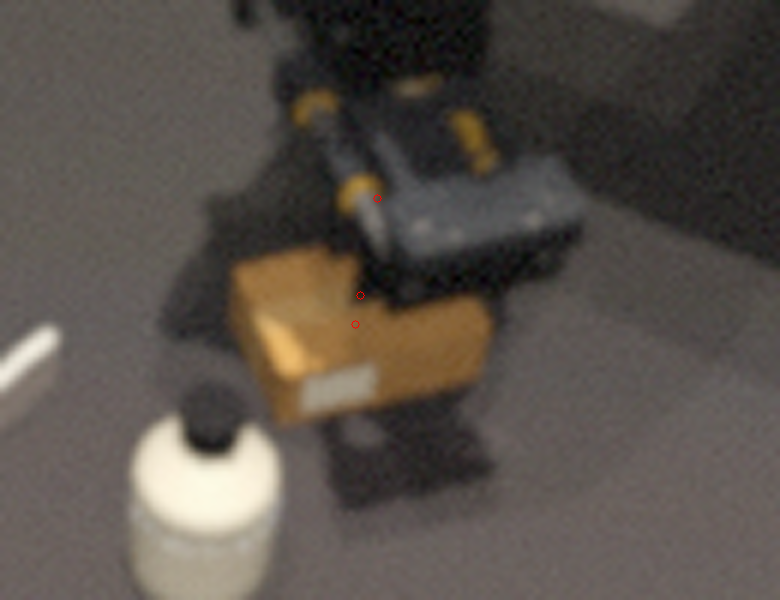

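The images show the fingertips well above where the reported TCP puts them. The tip corners are at row 222, columns 232 and 410 in w1, which is a depth of about 180 mm instead of 217. The fingers closed above the carton's 35 mm top without touching it. I measure the offset by feeling for the top gently.

>>> carry_out(
  series=[
    [0,0,-0.04,0],
    [0,0,0,0],
    [0,0,-0.02,0],
    [0,0,0,0],
    [0,0,0,0],
  ],
)

```text
t: 5.55
eef_pos: [452.2, 182.4, 6.6]
tcp_rot: [3.142, -0.0, 2.66]
ft_force: [0.4, 0.7, -0.6]
opening: 0.001
grip_force: 0.0
```

>>> carry_out(
  series=[
    [0,0,-0.02,0],
    [0,0,0,0],
    [0,0,-0.02,0],
    [0,0,0,0],
    [0,0,0,0],
  ],
)

```text
t: 6.05
eef_pos: [452.2, 182.4, 4.6]
tcp_rot: [3.142, -0.0, 2.66]
ft_force: [0.0, 0.1, 0.2]
opening: 0.006
grip_force: 0.0
```

>>> carry_out(
  series=[
    [0,0,-0.02,0],
    [0,0,0,0],
    [0,0,0,0],
    [0,0,0,0],
    [0,0,0,0],
  ],
)

```text
t: 6.55
eef_pos: [452.2, 182.4, 3.7]
tcp_rot: [3.141, 0.0, 2.66]
ft_force: [-0.6, -0.7, -0.4]
opening: 0.004
grip_force: 0.0
```

>>> carry_out(
  series=[
    [0,0,-0.02,0],
    [0,0,0,0],
    [0,0,0,0],
    [0,0,0,0],
    [0,0,0,0],
  ],
)

```text
t: 7.05
eef_pos: [452.3, 182.4, 2.7]
tcp_rot: [3.141, 0.0, 2.66]
ft_force: [-0.6, -0.3, 0.5]
opening: 0.002
grip_force: 0.0
```

>>> carry_out(
  series=[
    [0,0,-0.02,0],
    [0,0,0,0],
    [0,0,-0.02,0],
    [0,0,0,0],
    [0,0,0,0],
  ],
)

```text
t: 7.55
eef_pos: [452.2, 182.4, 0.6]
tcp_rot: [3.142, -0.0, 2.66]
ft_force: [-0.1, -0.2, 0.3]
opening: 0.002
grip_force: 0.0
```

>>> carry_out(
  series=[
    [0,0,-0.02,0],
    [0,0,0,0],
    [0,0,-0.02,0],
    [0,0,0,0],
    [0,0,0,0],
  ],
)

```text
t: 8.05
eef_pos: [452.2, 182.4, -1.4]
tcp_rot: [3.142, -0.0, 2.66]
ft_force: [-0.1, -0.3, -0.9]
opening: 0.005
grip_force: 0.0
```

```bash
python3 - <<'E'
from h import *
s=env.state();print(s['eef_pos'],s['ft_force'],s['moment'],s['tau'])
b=save('wrist','w4');cv2.imwrite('pics/w4c.png',cv2.resize(b[130:250,240:400],None,fx=4.5,fy=4.5,interpolation=cv2.INTER_CUBIC)[:,:,::-1])
E
```

```text
[452.20437816 182.43472105  -1.37273796] [-0.11028062 -0.25541764 -0.91185977] [-0.00020521  0.02650962  0.0036657 ] [-1.71254145e-03 -5.31213391e+01 -1.20429710e+01  1.37408983e-02
  8.03635991e-02 -2.35237246e-05]
```

View pics/w4c.png

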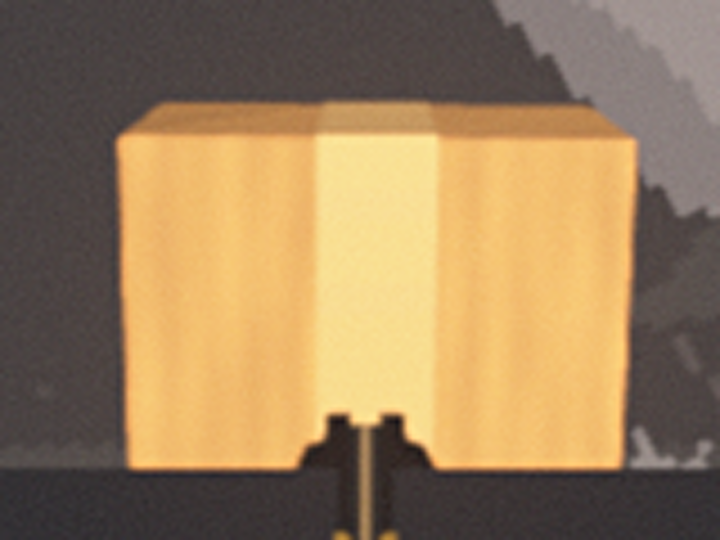

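>>> carry_out(
  series=[
    [0,0,-0.02,0],
    [0,0,0,0],
    [0,0,-0.02,0],
    [0,0,0,0],
    [0,0,0,0],
  ],
)

```text
t: 8.6
eef_pos: [452.4, 182.4, -1.8]
tcp_rot: [3.141, 0.001, 2.66]
ft_force: [-5.2, -2.1, 26.6]
opening: 0.004
grip_force: 13.4
```

>>> carry_out(
  series=[
    [0,0,-0.02,0],
    [0,0,0,0],
    [0,0,-0.02,0],
    [0,0,0,0],
    [0,0,0,0],
  ],
)

```text
t: 9.1
eef_pos: [452.5, 182.5, -2.0]
tcp_rot: [3.14, 0.002, 2.66]
ft_force: [-12.6, -4.8, 58.6]
opening: 0.005
grip_force: 29.5
```

Contact came at a reported z of about -1.6 on the 35 mm carton top, so the real fingertips sit about 36.6 mm above the reported TCP. From here I work with that offset: back up, open, then go down to reported z = -28.

>>> carry_out(
  series=[
    [0,0,0.35,0],
    [0,0,0,0],
    [0,0,0,0],
    [0,0,0,0],
    [0,0,0,0],
  ],
  fingers=-1,
)

```text
t: 9.6
eef_pos: [451.9, 182.3, 11.5]
tcp_rot: [-3.141, -0.001, 2.66]
ft_force: [-1.0, 0.5, 0.1]
opening: 0.367
grip_force: 0.0
```

>>> carry_out(
  series=[
    [0,0,0,0],
    [0,0,0,0],
    [0,0,0,0],
    [0,0,0,0],
    [0,0,0,0],
  ],
)

```text
t: 10.1
eef_pos: [452.2, 182.4, 12.2]
tcp_rot: [3.141, 0.0, 2.66]
ft_force: [0.7, 0.2, 0.0]
opening: 0.79
grip_force: 0.0
```

>>> carry_out(
  series=[
    [0,0,0,0],
    [0,0,0,0],
    [0,0,0,0],
    [0,0,0,0],
    [0,0,0,0],
  ],
)

```text
t: 10.6
eef_pos: [452.2, 182.4, 12.2]
tcp_rot: [3.141, 0.0, 2.66]
ft_force: [-0.6, 0.3, 0.8]
opening: 1.001
grip_force: 0.0
```

```bash
python3 - <<'E'
from h import *
np.set_printoptions(precision=1,suppress=True)
s=env.state();print(s['eef_pos'],s['ft_force'],s['opening'])
im=save('wrist','w5');hsv=cv2.cvtColor(im,cv2.COLOR_RGB2HSV)
m=cv2.inRange(hsv,(8,70,90),(35,255,255));m[233:]=0
n,l,st,ce=cv2.connectedComponentsWithStats(m);i=1+np.argmax(st[1:,4]);print(st[i])
for v in(170,190,210,225):
    x=np.where(l[v]==i)[0];print(v,x.min(),x.max(),at('wrist',(x.min(),v),35)[:2],at('wrist',(x.max(),v),35)[:2])
E
```

```text
[452.2 182.4  12.2] [-0.6  0.3  0.8] 1.0012168203603866
[ 269  150  109   83 8755]
170 270 377 [406.8 174.1] [434.8 227.5]
190 270 376 [416.8 168.3] [444.9 222.1]
210 271 375 [427.4 163. ] [455.4 216.4]
225 271 374 [435.4 158.4] [463.4 212. ]
```

>>> carry_out(
  series=[
    [0.02,0.02,-0.4,0],
    [0,0,-0.4,0],
    [0,0,0,0],
    [0,0,0,0],
    [0,0,0,0],
  ],
  fingers=1,
)

```text
t: 11.15
eef_pos: [453.6, 183.5, -27.1]
tcp_rot: [3.141, 0.001, 2.66]
ft_force: [-1.1, -2.5, -0.4]
opening: 0.636
grip_force: 0.5
```

>>> carry_out(
  series=[
    [0,0,0,0],
    [0,0,0,0],
    [0,0,0,0],
    [0,0,0,0],
    [0,0,0,0],
  ],
)

```text
t: 11.65
eef_pos: [453.6, 183.5, -27.1]
tcp_rot: [3.141, 0.001, 2.66]
ft_force: [-0.5, -0.9, 6.3]
opening: 0.627
grip_force: 30.0
```

Gripped: opening 0.63 is 60 mm, with 30 N. I lift, turn and move past the column so the wrist camera can see its top.

>>> carry_out(
  series=[
    [0,0,0.4,0],
    [0,0,0.7,-0.4],
    [0,0,0.7,-0.6],
    [0,0,0.6,-0.6],
    [0.1,-0.4,0.2,-0.6],
  ],
)

```text
t: 12.15
eef_pos: [458.8, 164.6, 105.2]
tcp_rot: [3.138, 0.002, 2.429]
ft_force: [0.3, 0.3, -2.5]
opening: 0.628
grip_force: 30.0
```

>>> carry_out(
  series=[
    [0.2,-0.8,0,-0.6],
    [0.2,-0.8,0,-0.6],
    [0.2,-0.8,0,-0.6],
    [0.2,-0.8,0,-0.6],
    [0.2,-0.8,0,-0.6],
  ],
)

```text
t: 12.65
eef_pos: [508.2, -38.2, 102.4]
tcp_rot: [3.141, 0.0, 2.113]
ft_force: [-0.1, -0.1, -2.1]
opening: 0.63
grip_force: 30.0
```

>>> carry_out(
  series=[
    [0.2,-0.8,0,-0.6],
    [0.2,-0.8,0,-0.6],
    [0.2,-0.8,0,-0.6],
    [0.2,-0.8,0,-0.6],
    [0.2,-0.8,0,-0.6],
  ],
)

```text
t: 13.15
eef_pos: [558.1, -238.2, 102.3]
tcp_rot: [-3.142, -0.0, 1.798]
ft_force: [0.8, 0.7, -1.6]
opening: 0.631
grip_force: 30.0
```

>>> carry_out(
  series=[
    [0.2,-0.8,0,-0.6],
    [0.2,-0.8,0,-0.6],
    [0.2,-0.8,0,-0.4],
    [0.1,-0.3,0,0],
    [0,0,0,0],
  ],
)

```text
t: 13.65
eef_pos: [593.0, -373.6, 101.5]
tcp_rot: [-3.141, -0.0, 1.631]
ft_force: [-0.2, -0.3, -2.2]
opening: 0.63
grip_force: 30.0
```

>>> carry_out(
  series=[
    [0,0,0,0],
    [0,0,0,0],
    [0,0,0,0],
    [0,0,0,0],
    [0,0,0,0],
  ],
)

```text
t: 14.15
eef_pos: [593.3, -371.1, 102.4]
tcp_rot: [3.141, 0.0, 1.634]
ft_force: [-1.3, 0.0, -1.4]
opening: 0.627
grip_force: 30.0
```

```bash
python3 - <<'E'
from h import *
np.set_printoptions(precision=1,suppress=True)
s=env.state();print(s['t'],s['eef_pos'],np.degrees(s['tcp_rot']),s['opening'],s['grip_force'])
im=save('wrist','w6');cal=env.calibration('wrist');print(np.array(cal['pose'])[:3,3])
for n in('mid_carton','stray_carton','base_carton'):
    q=env.look_for('wrist',n);print(n,[(x['conf'],x['position'][1]*640,x['position'][0]*400) for x in q[:3]])
E
```

```text
14.15 [ 593.3 -371.1  102.4] [180.    0.   93.6] 0.6271797777868261 29.983502626419067
[ 590.1 -304.7  310.1]
mid_carton [(0.84, 332.47999999999996, 76.8)]
stray_carton [(0.94, 318.91200000000003, 220.92000000000002)]
base_carton [(0.62, 376.38399999999996, 84.8)]
```

View pics/w6.png

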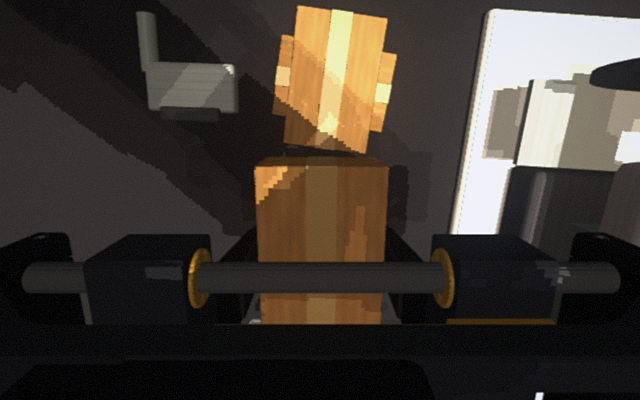

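The wrist view shows the mid carton's top face with corners at (298,6), (387,18), (370,153) and (283,142). The carried carton's rear top edge runs from (255,166) to (387,166), and the mid carton is turned about 6° to it.

```bash
python3 - <<'E'
from h import *
np.set_printoptions(precision=1,suppress=True)
S=np.array([at('wrist',p,70)[:2] for p in((298,6),(387,18),(370,153),(283,142))]);print(S,S.mean(0),[np.linalg.norm(S[i]-S[i-1]) for i in range(4)])
for a,b in((0,3),(1,2)):
    d=S[b]-S[a];print(np.degrees(np.arctan2(d[1],d[0])))
d=S[1]-S[0];print('short',np.degrees(np.arctan2(d[1],d[0])))
a,b=[at('wrist',p,165)[:2] for p in((255,166),(387,166))];c=(a+b)/2;v=(b-a)/np.linalg.norm(b-a);n=np.array([v[1],-v[0]])
n=n if n[1]<0 else -n
print('carried',a,b,np.linalg.norm(b-a),np.degrees(np.arctan2(v[1],v[0])),c+45*n)
print('top est mid z', tri(ray('wrist',(334.5,79.8)),ray('top',(474.6,189.9))))
E
```

```text
[[ 570.7 -236.4]
 [ 629.5 -239.9]
 [ 627.  -328.8]
 [ 564.  -324.9]] [ 597.8 -282.5] [np.float64(88.71014836523464), np.float64(58.898988889201505), np.float64(88.94778456377455), np.float64(63.12284909575183)]
-94.3336212254598
-91.6101877233876
short -3.3903496780723965
carried [ 562.3 -328.2] [ 620.4 -324.6] 58.15932020167562 3.578008763482811 [ 594.2 -371.3]
top est mid z (array([ 595. , -281.3,   70.4]), np.float64(5.7092554371018025))
```

>>> carry_out(
  series=[
    [0.05,0.3,0,-0.5],
    [0,0.6,0,-0.55],
    [0,0.6,0,0],
    [0,0.28,0,0],
    [0,0,0,0],
  ],
)

```text
t: 14.85
eef_pos: [596.0, -281.2, 102.5]
tcp_rot: [3.141, 0.0, 1.526]
ft_force: [-0.0, -0.6, -2.7]
opening: 0.63
grip_force: 30.0
```

>>> carry_out(
  series=[
    [0,0,-0.3,0],
    [0,0,-0.4,0],
    [0,0,-0.2,0],
    [0,0,-0.1,0],
    [0,0,0,0],
  ],
)

```text
t: 15.35
eef_pos: [595.4, -283.1, 51.2]
tcp_rot: [-3.141, -0.001, 1.523]
ft_force: [0.4, -0.0, -1.2]
opening: 0.628
grip_force: 30.0
```

```bash
python3 - <<'E'
from h import *
np.set_printoptions(precision=1,suppress=True)
s=env.state();print(s['t'],s['eef_pos'],np.degrees(s['tcp_rot']),s['ft_force'])
im=save('wrist','w7')
hsv=cv2.cvtColor(im,cv2.COLOR_RGB2HSV);m=cv2.inRange(hsv,(8,70,40),(35,255,255))
for v in range(130,236,8):
    x=np.where(m[v,200:450])[0]+200;print(v,(x.min(),x.max(),len(x)) if len(x) else None)
print(at('wrist',(320,150),112),at('wrist',(320,150),70))
E
```

```text
15.35 [ 595.4 -283.1   51.2] [-179.9   -0.    87.3] [ 0.4 -0.  -1.2]
130 None
138 None
146 None
154 (np.int64(271), np.int64(375), 105)
162 (np.int64(260), np.int64(383), 124)
170 (np.int64(254), np.int64(391), 138)
178 (np.int64(254), np.int64(390), 137)
186 (np.int64(254), np.int64(389), 136)
194 (np.int64(255), np.int64(388), 134)
202 (np.int64(255), np.int64(388), 134)
210 (np.int64(256), np.int64(388), 133)
218 (np.int64(256), np.int64(387), 132)
226 (np.int64(256), np.int64(385), 130)
234 (np.int64(257), np.int64(385), 129)
[ 598.8 -231.2  112. ] [ 598.4 -235.4   70. ]
```

>>> carry_out(
  series=[
    [0,0,-0.06,0],
    [0,0,-0.06,0],
    [0,0,-0.04,0],
    [0,0,0,0],
    [0,0,0,0],
  ],
)

```text
t: 15.9
eef_pos: [595.8, -282.5, 44.2]
tcp_rot: [3.141, 0.0, 1.524]
ft_force: [0.2, -0.6, -1.9]
opening: 0.634
grip_force: 30.0
```

>>> carry_out(
  series=[
    [0,0,-0.02,0],
    [0,0,-0.02,0],
    [0,0,0,0],
    [0,0,0,0],
    [0,0,0,0],
  ],
)

```text
t: 16.4
eef_pos: [595.8, -282.6, 42.9]
tcp_rot: [3.141, 0.0, 1.524]
ft_force: [-1.6, 2.7, 5.9]
opening: 0.63
grip_force: 30.0
```

>>> carry_out(
  series=[
    [0,0,0,0],
    [0,0,0,0],
    [0,0,0,0],
    [0,0,0,0],
    [0,0,0,0],
  ],
  fingers=-1,
)

```text
t: 16.9
eef_pos: [595.7, -282.5, 42.1]
tcp_rot: [3.142, -0.0, 1.524]
ft_force: [-0.1, -0.3, 1.3]
opening: 0.973
grip_force: 0.0
```

>>> carry_out(
  series=[
    [0,0,0.3,0],
    [0,0,0.5,0],
    [0,0,0.8,0],
    [0,-0.5,0.8,0],
    [0,-0.7,0.4,0],
  ],
)

```text
t: 17.4
eef_pos: [596.9, -342.5, 187.8]
tcp_rot: [3.137, 0.003, 1.526]
ft_force: [0.5, -0.8, -0.5]
opening: 1.0
grip_force: 0.0
```

>>> carry_out(
  series=[
    [0,-0.4,0,0],
    [0,0,0,0],
    [0,0,0,0],
    [0,0,0,0],
    [0,0,0,0],
  ],
)

```text
t: 17.9
eef_pos: [595.7, -361.4, 181.5]
tcp_rot: [-3.141, -0.001, 1.525]
ft_force: [-0.3, 0.4, 0.4]
opening: 1.001
grip_force: 0.0
```

```bash
python3 - <<'E'
from h import *
np.set_printoptions(precision=1,suppress=True)
s=env.state();print(s['t'],s['eef_pos'],s['opening'])
im=save('wrist','w8');b=cv2.cvtColor(im,cv2.COLOR_RGB2HSV);m=cv2.inRange(b,(8,60,40),(35,255,255));m[232:]=0
n,l,st,ce=cv2.connectedComponentsWithStats(m);i=1+np.argmax(st[1:,4]);print(st[i])
for v in range(st[i][1],st[i][1]+st[i][3],10):
    x=np.where(l[v]==i)[0];print(v,x.min(),x.max(),at('wrist',(x.min(),v),105)[:2],at('wrist',(x.max(),v),105)[:2],at('wrist',(x.max(),v),70)[:2])
E
```

```text
17.9 [ 595.7 -361.4  181.5] 1.0011312016790523
[ 272   40   94  117 9210]
40 308 325 [ 592.3 -236.3] [ 605.7 -237. ] [ 606.4 -229.8]
50 278 355 [ 567.9 -242.5] [ 629.3 -245.4] [ 632.9 -239.3]
60 279 355 [ 568.2 -250. ] [ 629.1 -252.9] [ 632.7 -247.7]
70 275 355 [ 564.4 -257.4] [ 628.9 -260.4] [ 632.5 -256.2]
80 274 365 [ 562.9 -265. ] [ 636.9 -268.5] [ 641.4 -265.2]
90 274 364 [ 562.3 -272.7] [ 636.  -276.2] [ 640.4 -273.9]
100 274 364 [ 561.7 -280.6] [ 635.8 -284.1] [ 640.2 -282.7]
110 274 362 [ 561.  -288.5] [ 634.1 -292. ] [ 638.2 -291.6]
120 274 362 [ 560.4 -296.6] [ 633.9 -300. ] [ 638.1 -300.7]
130 280 361 [ 564.8 -305. ] [ 632.9 -308.2] [ 637.  -309.8]
140 281 352 [ 565.  -313.4] [ 625.2 -316.2] [ 628.3 -318.8]
150 281 352 [ 564.3 -321.8] [ 625.  -324.6] [ 628.  -328.2]
```

The stack is at about (596.7,-283), with no edge of the mid carton showing beyond it. Next I measure the dishes and fence in orthographic warps, using the wrist and top cameras.

>>> carry_out(
  series=[
    [0.1,0.7,0.3,0],
    [0.1,0.8,0.3,0],
    [0.1,0.8,0.3,0],
    [0.1,0.8,0.3,0],
    [0,0.8,0.3,0],
  ],
  fingers=1,
)

```text
t: 18.45
eef_pos: [615.9, -165.4, 257.5]
tcp_rot: [-3.142, -0.0, 1.524]
ft_force: [0.7, -0.1, 0.2]
opening: 0.636
grip_force: 0.0
```

>>> carry_out(
  series=[
    [0,0.6,0,0],
    [0,0,0,0],
    [0,0,0,0],
    [0,0,0,0],
    [0,0,0,0],
  ],
)

```text
t: 18.95
eef_pos: [615.6, -138.6, 256.7]
tcp_rot: [-3.141, -0.0, 1.522]
ft_force: [0.1, -0.5, -0.0]
opening: 0.218
grip_force: 0.0
```

```bash
cat >> h.py <<'E'
X0,Y0,W,H=380,-400,400,700   # world window, 1 mm/px; row=x-X0, col=y-Y0
def warp(im,cal,z):
    T=np.linalg.inv(np.array(cal['pose']));K=np.array(cal['K']);P=K@T[:3]
    Hm=P@np.array([[0,1,X0],[1,0,Y0],[0,0,z],[0,0,1.]])
    return cv2.warpPerspective(im,np.linalg.inv(Hm),(H,W))
def fence(im,cal):
    g=cv2.cvtColor(warp(im,cal,30),cv2.COLOR_RGB2GRAY);g=cv2.GaussianBlur(g,(0,0),1);best=None
    for a in np.arange(0,6.1,.25):
        t=np.zeros((240,380),np.float32);c,s=np.cos(np.radians(a)),np.sin(np.radians(a))
        def box(x0,x1,y0,y1):
            p=np.array([[x0,y0],[x1,y0],[x1,y1],[x0,y1]]);q=np.c_[p[:,0]*c-p[:,1]*s,p[:,0]*s+p[:,1]*c]
            return np.int32(np.round(np.c_[q[:,1]+190,q[:,0]+120]))
        k=np.zeros_like(t)
        B=[(66,72,-149,149)]+[(-55,66,y-3,y+3) for y in(-146,0,146)]
        for x0,x1,y0,y1 in B: cv2.fillPoly(k,[box(x0-5,x1+5,y0-5,y1+5)],1)
        for b in B: cv2.fillPoly(t,[box(*b)],1)
        r=cv2.matchTemplate(g.astype(np.float32),t,cv2.TM_CCORR_NORMED) if 0 else cv2.filter2D(g.astype(np.float32),-1,t/t.sum()-(k-t)/(k-t).sum(),anchor=(190,120))
        _,v,_,p=cv2.minMaxLoc(r)
        if best is None or v>best[0]: best=(v,a,p[1]+X0,p[0]+Y0)
    return best
def dish(im,cal,ri,ro,z,guess):
    g=cv2.GaussianBlur(cv2.cvtColor(warp(im,cal,z),cv2.COLOR_RGB2GRAY),(0,0),1).astype(np.float32)
    n=161;yy,xx=np.mgrid[-80:81,-80:81];d=np.hypot(xx,yy)
    a=((d>=ri-.5)&(d<=ro+.5)).astype(np.float32);b=((d>ro+1.5)&(d<ro+6)).astype(np.float32)
    r=cv2.filter2D(g,-1,a/a.sum()-b/b.sum())
    m=np.zeros(g.shape,np.uint8);cv2.circle(m,(int(guess[1]-Y0),int(guess[0]-X0)),25,255,-1)
    _,v,_,p=cv2.minMaxLoc(r,m);return v,p[1]+X0,p[0]+Y0
E
python3 - <<'E'
from h import *
np.set_printoptions(precision=1,suppress=True)
s=env.state();print(s['t'],s['eef_pos'],s['opening'])
for c in('top','wrist'):
    cal=env.calibration(c);im=save(c,c+'9')
    print(c,'fence',fence(im,cal),'wide',dish(im,cal,57,60,26,(607,32)),'deep',dish(im,cal,43,46,40,(615,-108)))
a=cv2.imread('pics/top9.png')[:,:,::-1];b=cv2.imread('pics/wrist9.png')[:,:,::-1]
A=warp(a,env.calibration('top'),30);B=warp(b,env.calibration('wrist'),30)
cv2.imwrite('pics/warp.png',cv2.resize(np.vstack([A[120:,150:],B[120:,150:]]),None,fx=1.05,fy=1.05)[:,:,::-1])
E
```

```text
18.95 [ 615.6 -138.6  256.7] 0.21784881836193637
top fence (69.4213638305664, np.float64(3.0), 616, -37) wide (80.6530990600586, 609, 34) deep (61.15627670288086, 619, -108)
wrist fence (86.52555847167969, np.float64(3.0), 619, -38) wide (88.0190658569336, 612, 34) deep (77.36627197265625, 621, -109)
```

Both views agree within 3 mm, and each dish is within about 3 mm of its bay centre. Working figures: fence at (618,-37.7), yaw 3°, wide dish (611,34), deep dish (620.5,-108.7). I put the shut fingers into the wide dish and spread them against its wall.

>>> carry_out(
  series=[
    [-0.1,0.8,0,0],
    [0,0.8,0,0],
    [0,0.8,-0.4,0],
    [0,0.7,-0.6,0],
    [0,0.35,-0.8,0],
  ],
)

```text
t: 19.55
eef_pos: [611.3, 36.9, 167.5]
tcp_rot: [3.138, -0.0, 1.524]
ft_force: [0.7, -0.4, -0.8]
opening: 0.006
grip_force: 0.0
```

>>> carry_out(
  series=[
    [0,0,-0.9,0],
    [0,0,-0.9,0],
    [0,0,-0.6,0],
    [0,0,0,0],
    [0,0,0,0],
  ],
)

```text
t: 20.05
eef_pos: [611.1, 34.5, 47.7]
tcp_rot: [-3.142, 0.0, 1.523]
ft_force: [0.3, 0.5, 0.6]
opening: 0.007
grip_force: 0.0
```

>>> carry_out(
  series=[
    [0,0,-0.7,0],
    [0,0,-0.5,0],
    [0,0,-0.25,0],
    [0,0,0,0],
    [0,0,0,0],
  ],
)

```text
t: 20.55
eef_pos: [611.7, 34.8, -23.7]
tcp_rot: [3.139, 0.0, 1.523]
ft_force: [0.4, -0.3, -0.3]
opening: 0.006
grip_force: 0.0
```

>>> carry_out(
  series=[
    [0,0,0,0],
    [0,0,0,0],
    [0,0,0,0],
    [0,0,0,0],
    [0,0,0,0],
  ],
  fingers=-1,
)

```text
t: 21.05
eef_pos: [610.8, 35.0, -25.2]
tcp_rot: [3.141, 0.0, 1.524]
ft_force: [0.6, -0.7, -0.1]
opening: 0.371
grip_force: 0.0
```

>>> carry_out(
  series=[
    [0,0,0,0],
    [0,0,0,0],
    [0,0,0,0],
    [0,0,0,0],
    [0,0,0,0],
  ],
)

```text
t: 21.55
eef_pos: [610.7, 34.9, -25.4]
tcp_rot: [3.142, 0.0, 1.524]
ft_force: [-0.2, -0.1, -0.7]
opening: 0.789
grip_force: 0.0
```

>>> carry_out(
  series=[
    [0,0,0,0],
    [0,0,0,0],
    [0,0,0,0],
    [0,0,0,0],
    [0,0,0,0],
  ],
)

```text
t: 22.05
eef_pos: [610.7, 34.9, -25.3]
tcp_rot: [3.141, 0.0, 1.524]
ft_force: [0.0, 0.2, -0.2]
opening: 0.997
grip_force: 0.1
```

The fingers opened fully inside the wide dish because the tips are thinner than stated. They have a few mm of play and act as an inside pusher, which is fine. I slide the dish out to the free room.

>>> carry_out(
  series=[
    [-0.3,-0.015,0,0],
    [-0.5,-0.025,0,0],
    [-0.5,-0.025,0,0],
    [-0.5,-0.025,0,0],
    [-0.5,-0.025,0,0],
  ],
)

```text
t: 22.55
eef_pos: [495.2, 29.1, -25.1]
tcp_rot: [3.14, 0.0, 1.524]
ft_force: [2.2, -1.1, -0.5]
opening: 0.998
grip_force: 0.5
```

>>> carry_out(
  series=[
    [-0.4,0,0,0],
    [-0.3,0.2,0,0],
    [-0.2,0.4,0,0],
    [-0.2,0.5,0,0],
    [-0.2,0.5,0,0],
  ],
)

```text
t: 23.05
eef_pos: [430.7, 109.7, -25.2]
tcp_rot: [3.141, -0.0, 1.523]
ft_force: [-0.1, -2.0, 0.2]
opening: 0.998
grip_force: 1.4
```

>>> carry_out(
  series=[
    [0,0.5,0,0],
    [0,0.3,0,0],
    [0,0.2,0,0],
    [0,0.1,0,0],
    [0,0,0,0],
  ],
)

```text
t: 23.55
eef_pos: [430.8, 164.4, -25.3]
tcp_rot: [3.141, -0.0, 1.524]
ft_force: [-0.4, -0.5, 0.3]
opening: 1.003
grip_force: 0.1
```

>>> carry_out(
  series=[
    [0,-0.08,0,0],
    [0,0,0.3,0],
    [0,0,0.6,0],
    [0,0,0.8,0],
    [0,0,0.6,0],
  ],
)

```text
t: 24.05
eef_pos: [430.9, 159.3, 91.4]
tcp_rot: [3.141, -0.0, 1.522]
ft_force: [0.9, 0.3, -0.4]
opening: 1.002
grip_force: 0.0
```

>>> carry_out(
  series=[
    [0.42,-0.6,0,0],
    [0.42,-0.6,0,0],
    [0.42,-0.6,0,0],
    [0.42,-0.6,0,0],
    [0.42,-0.6,0,0],
  ],
  fingers=1,
)

```text
t: 24.55
eef_pos: [536.1, 7.7, 89.6]
tcp_rot: [-3.142, -0.0, 1.522]
ft_force: [0.6, 1.2, 0.4]
opening: 0.637
grip_force: 0.0
```

>>> carry_out(
  series=[
    [0.42,-0.6,0,0],
    [0.42,-0.6,0,0],
    [0.42,-0.6,0,0],
    [0.42,-0.55,0,0],
    [0,0,0,0],
  ],
)

```text
t: 25.05
eef_pos: [621.1, -111.7, 89.1]
tcp_rot: [3.14, 0.001, 1.52]
ft_force: [-1.0, -0.0, 0.0]
opening: 0.216
grip_force: 0.0
```

>>> carry_out(
  series=[
    [0,0,0,0],
    [0,0,0,0],
    [0,0,0,0],
    [0,0,0,0],
    [0,0,0,0],
  ],
)

```text
t: 25.55
eef_pos: [619.6, -106.8, 89.9]
tcp_rot: [3.141, 0.0, 1.524]
ft_force: [0.3, 0.3, 0.2]
opening: 0.006
grip_force: 0.0
```

```bash
python3 - <<'E'
from h import *
s=env.state();print(s['t'],s['eef_pos'],s['opening'])
for c in('top','wrist'):
    cal=env.calibration(c);im=save(c,c+'10')
    print(c,'wide',dish(im,cal,57,60,26,(435,155)),'deep',dish(im,cal,43,46,40,(615,-108)),'fence',fence(im,cal))
E
```

```text
25.55 [ 619.58558183 -106.80090105   89.85952096] 0.00615764307734344
top wide (32.447845458984375, 428, 160) deep (18.97400665283203, 619, -109) fence (56.21477508544922, np.float64(3.0), 616, -37)
wrist wide (2.7961171687751214e-15, 439, 179) deep (56.2309455871582, 621, -110) fence (61.24164581298828, np.float64(3.0), 619, -38)
```

>>> carry_out(
  series=[
    [0.02,-0.04,-0.6,0],
    [0,0,-0.8,0],
    [0,0,-0.6,0],
    [0,0,-0.3,0],
    [0,0,0,0],
  ],
)

```text
t: 26.15
eef_pos: [619.8, -109.0, -27.0]
tcp_rot: [-3.139, -0.001, 1.524]
ft_force: [0.3, -0.0, -0.2]
opening: 0.003
grip_force: 0.0
```

>>> carry_out(
  series=[
    [0,0,0,0],
    [0,0,0,0],
    [0,0,0,0],
    [0,0,0,0],
    [0,0,0,0],
  ],
  fingers=-1,
)

```text
t: 26.65
eef_pos: [621.0, -109.4, -24.8]
tcp_rot: [3.141, 0.0, 1.524]
ft_force: [0.6, 0.2, 0.0]
opening: 0.371
grip_force: 0.0
```

>>> carry_out(
  series=[
    [0,0,0,0],
    [0,0,0,0],
    [0,0,0,0],
    [0,0,0,0],
    [0,0,0,0],
  ],
)

```text
t: 27.15
eef_pos: [620.6, -109.3, -25.4]
tcp_rot: [-3.141, -0.0, 1.524]
ft_force: [-0.2, -0.5, 0.3]
opening: 0.707
grip_force: 28.9
```

Firm inside grip on the deep dish. I slide it out, across and into the left bay.

>>> carry_out(
  series=[
    [-0.3,-0.015,0,0],
    [-0.6,-0.03,0,0],
    [-0.6,-0.03,0,0],
    [-0.6,-0.03,0,0],
    [-0.4,-0.02,0,0],
  ],
)

```text
t: 27.65
eef_pos: [493.9, -115.4, -25.4]
tcp_rot: [-3.141, -0.0, 1.523]
ft_force: [0.8, -0.2, -3.7]
opening: 0.708
grip_force: 28.8
```

>>> carry_out(
  series=[
    [-0.11,0.2,0,0],
    [0,0.5,0,0],
    [0,0.7,0,0],
    [0,0.7,0,0],
    [0,0.5,0,0],
  ],
)

```text
t: 28.15
eef_pos: [490.3, 16.6, -25.4]
tcp_rot: [3.142, -0.0, 1.524]
ft_force: [-0.0, -0.8, -2.0]
opening: 0.712
grip_force: 29.3
```

>>> carry_out(
  series=[
    [0,0.3,0,0],
    [0,0,0,0],
    [0,0,0,0],
    [0,0,0,0],
    [0,0,0,0],
  ],
)

```text
t: 28.65
eef_pos: [490.3, 28.8, -25.4]
tcp_rot: [3.142, 0.0, 1.523]
ft_force: [0.1, 0.1, -2.7]
opening: 0.707
grip_force: 29.2
```

>>> carry_out(
  series=[
    [0.3,0.015,-0.01,0],
    [0.6,0.03,0,0],
    [0.6,0.03,0,0],
    [0.6,0.03,0,0],
    [0.38,0.02,0,0],
  ],
)

```text
t: 29.15
eef_pos: [615.8, 35.0, -25.5]
tcp_rot: [3.141, 0.0, 1.523]
ft_force: [-6.3, -0.7, 8.6]
opening: 0.706
grip_force: 29.9
```

>>> carry_out(
  series=[
    [0,0,0,0],
    [0,0,0,0],
    [0,0,0,0],
    [0,0,0,0],
    [0,0,0,0],
  ],
  fingers=1,
)

```text
t: 29.65
eef_pos: [613.0, 35.7, -26.1]
tcp_rot: [-3.14, -0.0, 1.523]
ft_force: [-0.7, 0.6, 0.1]
opening: 0.631
grip_force: 0.0
```

>>> carry_out(
  series=[
    [0,0,0,0],
    [0,0,0,0],
    [0,0,0.3,0],
    [0,0,0.6,0],
    [0,0,0.7,0],
  ],
)

```text
t: 30.15
eef_pos: [613.5, 35.8, 55.1]
tcp_rot: [-3.14, -0.0, 1.524]
ft_force: [0.3, -0.1, 0.3]
opening: 0.217
grip_force: 0.0
```

>>> carry_out(
  series=[
    [0,-0.5,0.7,0],
    [0,-0.5,0.2,0],
    [0,-0.4,0,0],
    [0,0,0,0],
    [0,0,0,0],
  ],
)

```text
t: 30.65
eef_pos: [614.0, -34.3, 99.7]
tcp_rot: [3.141, -0.0, 1.523]
ft_force: [0.3, -0.4, -0.2]
opening: 0.0
grip_force: 0.0
```

```bash
python3 - <<'E'
from h import *
s=env.state();print(s['t'],s['eef_pos'],s['opening'])
for c in('top','wrist'):
    cal=env.calibration(c);im=save(c,c+'11')
    print(c,'wide',dish(im,cal,57,60,26,(430,158)),'deep',dish(im,cal,43,46,40,(615,35)),'fence',fence(im,cal))
E
```

```text
30.65 [614.00344196 -34.30004004  99.72589465] 0.00018240312983171735
top wide (56.05467987060547, 429, 160) deep (65.24922180175781, 612, 37) fence (31.89585304260254, np.float64(3.0), 616, -37)
wrist wide (37.66181182861328, 430, 160) deep (94.58692169189453, 615, 36) fence (73.98560333251953, np.float64(3.0), 619, -38)
```

The deep dish is centred to within about 1 mm. The wide dish is at (430,160), so I fetch it.

>>> carry_out(
  series=[
    [-0.5,0.5,0,0],
    [-0.55,0.58,0,0],
    [-0.55,0.58,0,0],
    [-0.55,0.58,0,0],
    [-0.55,0.58,0,0],
  ],
)

```text
t: 31.25
eef_pos: [477.7, 108.4, 99.1]
tcp_rot: [-3.141, -0.0, 1.524]
ft_force: [1.2, 0.9, 0.1]
opening: 0.003
grip_force: 0.0
```

>>> carry_out(
  series=[
    [-0.55,0.58,0,0],
    [-0.43,0.49,-0.3,0],
    [0,0,-0.6,0],
    [0,0,-0.5,0],
    [0,0,0,0],
  ],
)

```text
t: 31.75
eef_pos: [428.4, 160.7, 27.2]
tcp_rot: [-3.137, 0.001, 1.525]
ft_force: [0.4, 0.5, 0.5]
opening: 0.005
grip_force: 0.0
```

>>> carry_out(
  series=[
    [0,0,-0.6,0],
    [0,0,-0.35,0],
    [0,0,-0.15,0],
    [0,0,0,0],
    [0,0,0,0],
  ],
)

```text
t: 32.25
eef_pos: [430.7, 160.4, -25.0]
tcp_rot: [3.141, -0.0, 1.524]
ft_force: [0.0, -0.5, 0.2]
opening: 0.005
grip_force: 0.0
```

>>> carry_out(
  series=[
    [0,0,0,0],
    [0,0,0,0],
    [0,0,0,0],
    [0,0,0,0],
    [0,0,0,0],
  ],
  fingers=-1,
)

```text
t: 32.75
eef_pos: [430.2, 160.2, -25.7]
tcp_rot: [3.141, -0.0, 1.524]
ft_force: [-0.5, -0.5, -0.7]
opening: 0.365
grip_force: 0.0
```

>>> carry_out(
  series=[
    [0,0,0,0],
    [0,0,0,0],
    [0,0,0,0],
    [0,0,0,0],
    [0,0,0,0],
  ],
)

```text
t: 33.25
eef_pos: [430.2, 160.2, -25.9]
tcp_rot: [3.142, 0.0, 1.524]
ft_force: [0.1, 1.3, 0.8]
opening: 0.791
grip_force: 0.0
```

>>> carry_out(
  series=[
    [0,0,0,0],
    [0,0,0,0],
    [0,0,0,0],
    [0,0,0,0],
    [0,0,0,0],
  ],
)

```text
t: 33.75
eef_pos: [430.2, 160.2, -25.8]
tcp_rot: [3.141, 0.0, 1.524]
ft_force: [-1.0, 0.5, -0.2]
opening: 1.0
grip_force: 0.0
```

>>> carry_out(
  series=[
    [0.1,-0.3,0,0],
    [0.2,-0.5,0,0],
    [0.3,-0.6,0,0],
    [0.2,-0.6,0,0],
    [0.1,-0.6,0,0],
  ],
)

```text
t: 34.25
eef_pos: [476.0, 29.0, -25.9]
tcp_rot: [3.141, -0.0, 1.524]
ft_force: [-0.5, 1.2, 0.9]
opening: 1.003
grip_force: 1.7
```

>>> carry_out(
  series=[
    [0,-0.6,0,0],
    [0,-0.6,0,0],
    [0,-0.6,0,0],
    [0,-0.6,0,0],
    [0,-0.4,0,0],
  ],
)

```text
t: 34.75
eef_pos: [475.1, -111.5, -25.9]
tcp_rot: [3.141, -0.0, 1.523]
ft_force: [1.3, 2.0, -0.3]
opening: 0.999
grip_force: 0.8
```

>>> carry_out(
  series=[
    [0,-0.2,0,0],
    [0,0,0,0],
    [0,0,0,0],
    [0,0,0,0],
    [0,0,0,0],
  ],
)

```text
t: 35.25
eef_pos: [475.3, -119.0, -25.8]
tcp_rot: [-3.142, -0.0, 1.525]
ft_force: [0.3, 0.0, -0.4]
opening: 0.999
grip_force: 0.0
```

```bash
python3 - <<'E'
from h import *
s=env.state();print(s['t'],s['eef_pos'],s['opening'])
for c in('top','wrist'):
    cal=env.calibration(c);im=save(c,c+'12')
    print(c,'wide',dish(im,cal,57,60,26,(475,-118)))
    q=env.look_for(c,'wide_dish');print([(x['conf'],x['position']) for x in q[:2]])
E
```

```text
35.25 [ 475.25091509 -119.02662248  -25.80865577] 0.9991899232117877
top wide (2.4735493659973145, 474, -118)
[]
wrist wide (54.70024871826172, 476, -118)
[(0.88, [0.5405, 0.4966])]
```

>>> carry_out(
  series=[
    [0.3,0.015,0,0],
    [0.5,0.025,0,0],
    [0.5,0.025,0,0],
    [0.5,0.025,0,0],
    [0.5,0.025,0,0],
  ],
)

```text
t: 35.95
eef_pos: [590.7, -113.7, -25.9]
tcp_rot: [-3.141, -0.0, 1.524]
ft_force: [-1.7, -0.1, 0.9]
opening: 1.001
grip_force: 0.9
```

>>> carry_out(
  series=[
    [0.4,0.02,0,0],
    [0.2,0.01,0,0],
    [0.05,0,0,0],
    [0,0,0,0],
    [0,0,0,0],
  ],
)

```text
t: 36.45
eef_pos: [622.0, -112.6, -25.9]
tcp_rot: [-3.141, -0.0, 1.523]
ft_force: [-0.4, -0.0, -0.3]
opening: 1.004
grip_force: 0.0
```

>>> carry_out(
  series=[
    [0,0,0,0],
    [0,0,0,0],
    [0,0,0,0],
    [0,0,0,0],
    [0,0,0,0],
  ],
  fingers=1,
)

```text
t: 36.95
eef_pos: [622.7, -112.6, -25.8]
tcp_rot: [3.141, 0.0, 1.524]
ft_force: [0.1, 0.4, -0.8]
opening: 0.636
grip_force: 0.0
```

>>> carry_out(
  series=[
    [0,0,0,0],
    [0,0,0.3,0],
    [0,0,0.7,0],
    [0,0,0.9,0],
    [0,0,0.9,0],
  ],
)

```text
t: 37.45
eef_pos: [622.4, -112.5, 116.6]
tcp_rot: [-3.142, -0.0, 1.524]
ft_force: [0.8, 0.2, 0.7]
opening: 0.214
grip_force: 0.0
```

>>> carry_out(
  series=[
    [0,-0.3,0.9,0],
    [0,-0.3,0.9,0],
    [0,0,0.5,0],
    [0,0,0,0],
    [0,0,0,0],
  ],
)

```text
t: 37.95
eef_pos: [622.4, -142.4, 229.9]
tcp_rot: [3.141, 0.0, 1.524]
ft_force: [-0.1, -0.9, -1.1]
opening: 0.0
grip_force: 0.0
```

```bash
python3 - <<'E'
from h import *
s=env.state();print(s['t'],s['eef_pos'],s['opening'],s['ft_force'])
I=[]
for c in('top','wrist'):
    cal=env.calibration(c);im=save(c,c+'13');I.append(warp(im,cal,30)[100:,50:])
    print(c,'wide',dish(im,cal,57,60,26,(620,-112)),'deep',dish(im,cal,43,46,40,(615,36)),'fence',fence(im,cal))
cv2.imwrite('pics/end.png',np.vstack(I)[:,:,::-1])
E
```

```text
37.95 [ 622.40382481 -142.41473905  229.93932856] 0.00047300885928369934 [-0.0501578  -0.91627766 -1.10629173]
top wide (60.31166458129883, 620, -111) deep (80.67900848388672, 612, 37) fence (70.17554473876953, np.float64(3.0), 616, -37)
wrist wide (82.18392181396484, 622, -112) deep (79.97676086425781, 615, 37) fence (83.6654052734375, np.float64(3.0), 619, -38)
```

View pics/end.png

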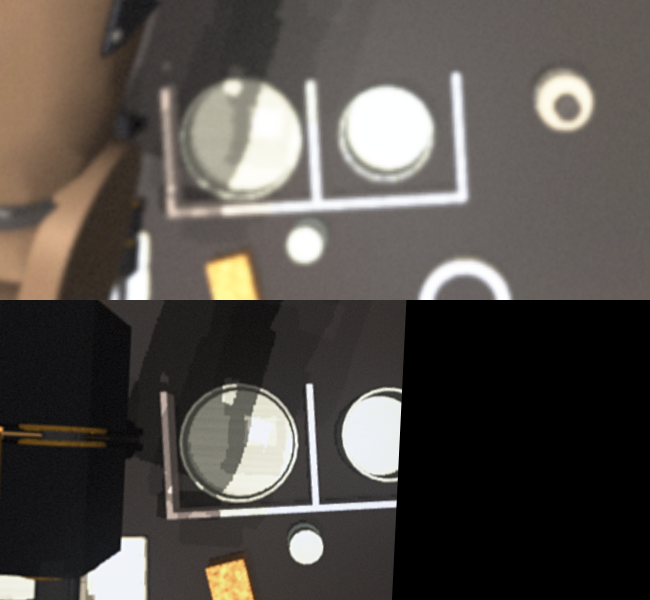

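The top and wrist warps show both dishes centred in their swapped bays, within about 2 mm of the bay centres, with the jar, bottle and block in place and the arm clear. I hand in.

```bash
python3 -c "
from cell import env
print(env.job_done())"
```

```text
the job is handed in; nothing more can be done
None
```

I handed the job in at about 38 s: the stray carton is stacked squarely on the column, and the two dishes have swapped bays, each measured within about 4 mm of its bay centre. The judge returned no verdict.

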